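# Complete the mould hardware kit

## Robot

A 6-joint arm with a two-finger parallel gripper is mounted at the origin on the work surface. World frame = base frame: x ahead of the robot, y to its left, z up, the work surface at z = 0. Lengths are in mm, angles in rad, forces in N, time in s.
With the tool pointing down it reaches from about 325 to 900 mm from the base axis. Payload 6.1 kg.
Tool frame: the origin (TCP) lies between the finger pads; the fingertips stand 8 mm ahead of it and the grasp point (between the pads) lies 11 mm behind it; y points along the fingers, x is the direction in which the jaws open and shut, and the axes are right-handed (so a half turn about y gives the same grasp; the last joint's range is limited). The gripper opens to 85 mm and grips with 20 to 120 N. Pads are 22 mm wide; open, the fingers measure 114 mm over their backs; the gripper's body (76 mm by 85 mm) begins 54 mm behind the grasp point. The pads swing forward as they close: fully open they stand 13 mm farther back than shut.
Start: joints at [-1.373, 0.22, 1.526, -0, 1.395, -0.126], TCP at [198.85, -592.515, 239.3] pointing down, gripper open.
Joint ranges: [-2.98, 2.98], [-0.91, 2.08], [0.09, 2.57], [-1.24, 4.39], [0.2, 2.65], [-2.68, 2.68]. Speed limits (rad/s): [2.57, 2.57, 3.01, 3.14, 3.14, 3.14].

## Interface

Orientations are given as [roll, pitch, yaw] about the fixed x, y, z axes, in that order (R = Rz(yaw) Ry(pitch) Rx(roll)).
In Python, from station import status, optics, bot gives the robot as it stands.
- The arm moves only by the tool servo_tool, never from a script. Its argument "steps" is one flat list of numbers, 7 for each row, row after row: the shift along the tool's x, y, z in mm, then the turn, a rotation vector about the tool's x, y, z in rad, then the opening in per cent of the stroke, from 0 (shut) to 100 (fully open). In form: [dx, dy, dz, wx, wy, wz, claw, dx, dy, dz, wx, wy, wz, claw, ...]. A call has 1 to 12 rows; each row is the pose to reach, as a shift and turn from the pose commanded when the call began, along the tool's axes at that moment; what a row does not reach only later rows make up. A row lasts 1/8 s, in which the tool goes at most 62.5 mm and 10.7 degrees, less where a joint would pass 70% of its speed; a pose out of reach is approached as far as the arm can. A call with a gripper value outside its range is refused whole. The fingers move at their own pace and stop on an object; "force" is the grip in N (left out, the last holds). Time passes only in rows, so rows that repeat a pose let the fingers close. It gives the time, the measured TCP pose, the force and the opening at its end, in the units of the state.
- status.get_state(): the state, without advancing time (a new reading comes with each control period).
- optics.grab_frame(name): name is "scene" or "top" or "wrist"; returns a dict with "image" (384x512x3 uint8, red, green, blue), "z_map" (384x512 float32, mm along the optical axis (not along the pixel's ray), 0 where there is no reading), "fx", "fy", "cx", "cy" (pixels), "pose" (4x4, takes a point from camera to world coordinates). Camera axes: x right, y down, z forward; pixel columns grow to the right and rows downward; lengths in mm; the calibration is good to about 2 mm. The wrist camera is an equidistant fisheye: a pixel r from the principal point sees the ray r / f radians off the axis. A picture is of the moment at which its call begins.
- bot.sign_off(): hands the job in, once; it reports no verdict.
The state is a dict: "time": time; "joint_pos": joint angles; "qvel": joint speeds; "joint_efforts": joint torques, N m; "tcp_pos": TCP position; "tcp_rot": TCP orientation; "force": force on the tool from outside, world axes, zero at the start; "torque": the same for the moment, N m; "finger_gap": finger opening in mm.
Only numpy, scipy, OpenCV 4.12 (cv2) and the standard library are available. Lean on these libraries where they do the work, as an engineer would, in place of code of your own. Each camera call takes 0.05 s, during which the arm holds its last target.

## Task

Complete the shallow pale-yellow kit tray with hardware for a cube mould: it must hold one angle bracket, one round knobbed cover and one shaft, each in its own compartment. Take what is missing from the row of parts on the bench and put the bracket down standing on its foot and the shaft lying flat. Skip the type that the tray already holds: its duplicate stays where it lies on the bench.

Things in the scene. Friction and masses are not known exactly. Their poses are not given: they have to be found in the camera images.
- tray_mid (a point): Middle of the kit tray's floor (its upper face, 4 mm over the bench). Tray fixed, open-topped, 118 mm (x) by 304 mm (y), walls and dividers 4 mm thick, 26 mm over the bench. Compartments 110 (x) by 96 mm (y) inside, centred at y = -100, 0, +100 mm. The middle one already holds a cover, held fast, top 34 mm over the bench; the end ones are empty, either takes either part.
- bracket_flange (a point): Loose steel angle bracket, 0.18-0.35 kg, on its foot: foot 50 (x) by 56 (y) by 8 mm thick; upright flange 10 mm thick (x), 56 mm wide (y), 50 mm high in all, on the foot's -x edge. This point: centre of the flange, 25 mm over the underside; the foot reaches from 5 mm behind it (-x) to 45 mm ahead (+x). Grip across the 10 mm. Its x is within 35 degrees of world x.
- shaft_center (a point): Loose steel shaft, 0.10-0.21 kg, lying flat: 70 mm long along its x, ends 18 mm round, middle 30 mm long and 22 mm square, on which it rests without rolling. This point: its centre, 11 mm over the bench. Grip across the square middle. Its x is within 35 degrees of world x.
- cover_center (a point): Loose spare cover, steel disc 64 mm across, 8 mm thick, with a 26 mm knob, 30 mm high in all; duplicate of the tray's cover, to be left alone. This point: its centre, 15 mm over the bench. Bracket, shaft and spare lie in a row of six across the bench between robot and tray, in any order among a washer, a hexagon nut and a flat strap, centres 105 mm or more apart.
Not all that is in view belongs to the job. Leave any green or orange look-alike of the part that bears bracket_flange alone.

How it is judged (in metres and radians):
At the end, for the whole second after the job is handed in: Bracket and shaft at rest, one in each end compartment: bracket upright within 10 degrees, its point under 34 mm over the tray floor; shaft flat, its centre under 20 mm over the tray floor; both points inside the walls. Spare cover within 30 mm of its start ((((x of bracket_flange in the frame of tray_mid between -0.053 and 0.053 m and y of bracket_flange in the frame of tray_mid between 0.054 and 0.146 m and z of bracket_flange in the frame of tray_mid below 0.034 m) and (x of shaft_center in the frame of tray_mid between -0.053 and 0.053 m and y of shaft_center in the frame of tray_mid between -0.146 and -0.054 m and z of shaft_center in the frame of tray_mid below 0.02 m)) or ((x of bracket_flange in the frame of tray_mid between -0.053 and 0.053 m and y of bracket_flange in the frame of tray_mid between -0.146 and -0.054 m and z of bracket_flange in the frame of tray_mid below 0.034 m) and (x of shaft_center in the frame of tray_mid between -0.053 and 0.053 m and y of shaft_center in the frame of tray_mid between 0.054 and 0.146 m and z of shaft_center in the frame of tray_mid below 0.02 m))) and angle between bracket_flange's own z axis and vertical below 0.17 rad and distance of cover_center from where it was at the start of the episode below 0.03 m and linear speed of each of bracket, shaft below 0.02 m/s); the robot touches nothing.
It fails at once if the spare cover is picked up or dragged off (more than 60 mm from its start) (distance of cover_center from where it was at the start of the episode above 0.06 m).
It also fails if it takes over 58 s, if anything falls off the work surface, if the arm or the gripper's body presses on something with over 40 N, if the wrist force passes 120 N, or if a joint passes its speed limit or range.

## Working session

There is one attempt and no reset: what is moved stays moved. The work goes in short steps, Python scripts to look and compute and a tool call to move; the robot and the scene stay as the last step left them, time stands still between calls to the robot, and variables do not carry over. Pictures are saved under pics/ and viewed, and the job is handed in when it is done.

Besides the shell and the picture viewer there is one more tool, called after "Emit:" by a JSON object that holds its "method" and its "body". servo_tool: Moves the arm, as the interface text tells. Its arguments: {"type":"object","properties":{"steps":{"type":"array"},"force":{"type":"number"}},"required":["steps"]}

```bash
mkdir -p pics; ls; python3 - <<'E'
from station import status, optics, bot
import cv2,numpy as np
print(status.get_state())
for n in ["scene","top","wrist"]:
    f=optics.grab_frame(n); np.savez(f"{n}0.npz",**f)
    cv2.imwrite(f"pics/{n}0.png",cv2.cvtColor(f["image"],cv2.COLOR_RGB2BGR))
    print(n,f["fx"],f["cx"],f["cy"],np.round(f["pose"],3).tolist())
E
```

```text
pics
{'time': 0.0, 'joint_pos': array([-1.37313723e+00,  2.21240715e-01,  1.52761845e+00, -1.42883255e-05,
        1.39467788e+00, -1.26086077e-01]), 'qvel': array([-0.00041726,  0.00066177,  0.00060481, -0.000918  , -0.0002484 ,
        0.00058039]), 'joint_efforts': array([ 5.75745453e-04, -4.96896243e+01, -3.89394915e+01, -1.63318928e-04,
        1.08895721e-02,  1.36232956e-05]), 'tcp_pos': array([ 198.70866758, -591.95138436,  238.18629554]), 'tcp_rot': array([-1.57056577,  0.00193072, -1.24704841]), 'force': array([-0.36678813, -0.16248298, -0.83064732]), 'torque': array([-0.00813842, -0.01452001, -0.01178627]), 'finger_gap': 85.33956071838476}
scene 478.36835895196793 263.19882932004504 195.20865133296022 [[-0.617, 0.422, -0.664, 1300.897], [0.787, 0.334, -0.518, 610.744], [0.003, -0.843, -0.538, 707.82], [0.0, 0.0, 0.0, 1.0]]
top 390.74313160677633 255.7438553488717 190.18861142380175 [[-0.098, -0.971, 0.219, 309.823], [-0.995, 0.095, -0.026, 10.896], [0.005, -0.221, -0.975, 974.588], [0.0, 0.0, 0.0, 1.0]]
wrist 297.3186396354542 258.8500817844064 186.05556607034498 [[0.318, -0.911, -0.263, 265.673], [-0.948, -0.306, -0.087, -569.823], [-0.001, 0.277, -0.961, 372.326], [0.0, 0.0, 0.0, 1.0]]
```

View pics/top0.png

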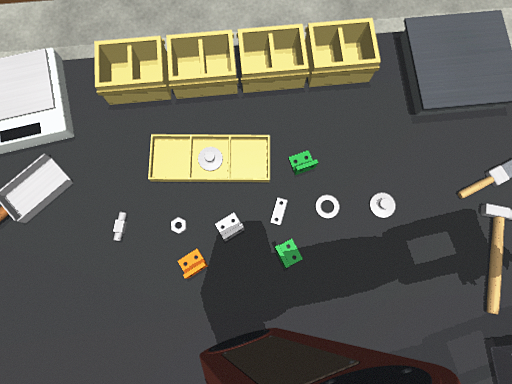

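View pics/scene0.png

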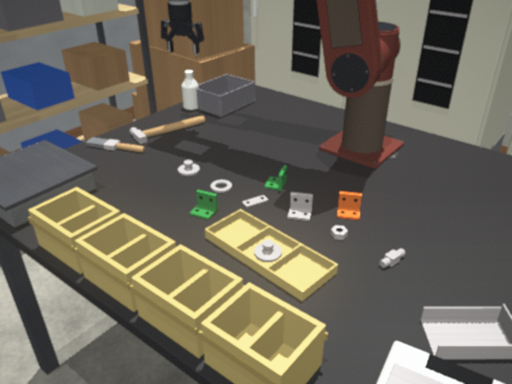

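View pics/wrist0.png

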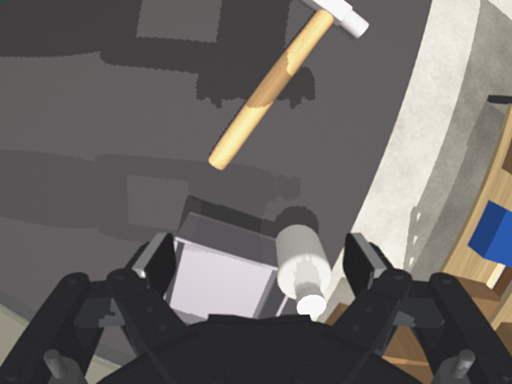

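Top view shows the shaft at (120,226), the grey bracket at (229,226), the spare cover at (383,205) and the tray spanning (150..270, 135..182). I'll enlarge these and measure.

```bash
cat > h.py <<'E'
import numpy as np,cv2
def load(n): return dict(np.load(n+".npz"))
def cloud(f):
    z=f["z_map"];v,u=np.mgrid[:z.shape[0],:z.shape[1]]
    P=np.stack([(u-f["cx"])/f["fx"]*z,(v-f["cy"])/f["fy"]*z,z],-1)
    W=P@f["pose"][:3,:3].T+f["pose"][:3,3]; W[z==0]=np.nan
    return W
def ray(f,u,v,fish=False):
    if fish:
        a=np.array([(u-f["cx"])/f["fx"],(v-f["cy"])/f["fy"]]);r=np.hypot(*a)
        d=np.array([*(a/r*np.sin(r)),np.cos(r)])
    else: d=np.array([(u-f["cx"])/f["fx"],(v-f["cy"])/f["fy"],1])
    return f["pose"][:3,3],f["pose"][:3,:3]@d
def atz(f,u,v,z,fish=False):
    o,d=ray(f,u,v,fish); return o+d*(z-o[2])/d[2]
def two(fa,pa,fb,pb):
    o1,d1=ray(fa,*pa);o2,d2=ray(fb,*pb)
    s=np.linalg.lstsq(np.stack([d1,-d2],1),o2-o1,rcond=None)[0]
    a=o1+d1*s[0];b=o2+d2*s[1];return (a+b)/2,np.linalg.norm(a-b)
E
python3 - <<'E'
from h import *
t=load("top0");s=load("scene0")
im=t["image"][120:290,95:395]
a=cv2.resize(im[:, :180],None,fx=4.4,fy=4.4*0+3.5,interpolation=cv2.INTER_CUBIC)
def crop(f,u0,u1,v0,v1,k): return cv2.cvtColor(cv2.resize(f["image"][v0:v1,u0:u1],None,fx=k,fy=k,interpolation=cv2.INTER_CUBIC),cv2.COLOR_RGB2BGR)
cv2.imwrite("pics/t_a.png",crop(t,100,260,190,290,5))
cv2.imwrite("pics/t_b.png",crop(t,140,280,125,190,5))
cv2.imwrite("pics/s_a.png",crop(s,270,420,180,290,5))
for n,f in (("top",t),("scene",s)):
    W=cloud(f)
    for nm,(u,v) in dict(top=dict(shaft=(120,226),br=(229,226),cov=(383,205),tcov=(210,158),trayL=(170,160),trayR=(250,158),bench=(150,240)),scene=dict(shaft=(394,258),br=(301,212),br2=(301,200),tcov=(267,246),bench=(320,160)))[n].items():
        print(n,nm,np.round(np.nanmedian(W[v-1:v+2,u-1:u+2].reshape(-1,3),0),1))
E
```

```text
top shaft [466.7 323.9  22.6]
top br [442.8  59.8   7.8]
top cov [ 454.6 -322.7   29.3]
top tcov [615.4  91.7  33.4]
top trayL [629.  198.1   4.3]
top trayR [614.9  -9.    3.1]
top bench [428.1 257.9   0.9]
scene shaft [477.6 336.4  21.1]
scene br [439.4  63.1   8.8]
scene br2 [426.6  53.3  34.9]
scene tcov [630.2  98.8  33.8]
scene bench [159.8 -57.7  -1.2]
```

View pics/t_a.png

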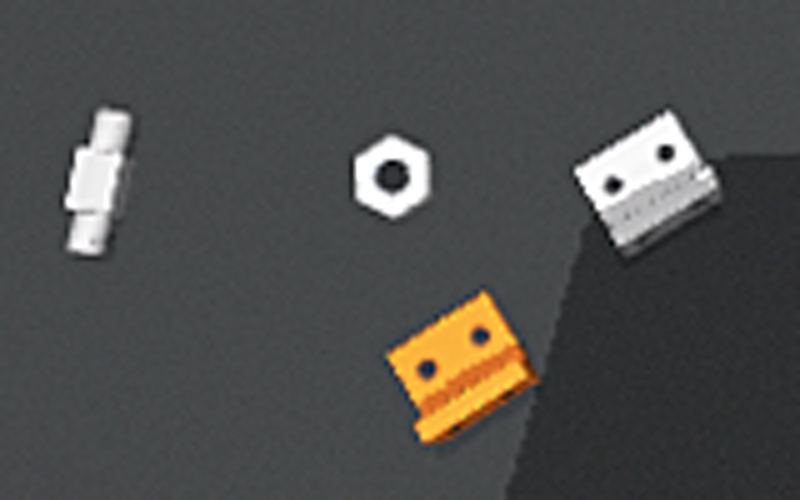

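View pics/t_b.png

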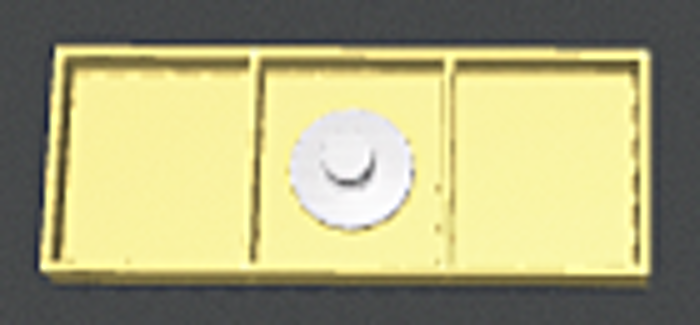

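View pics/s_a.png

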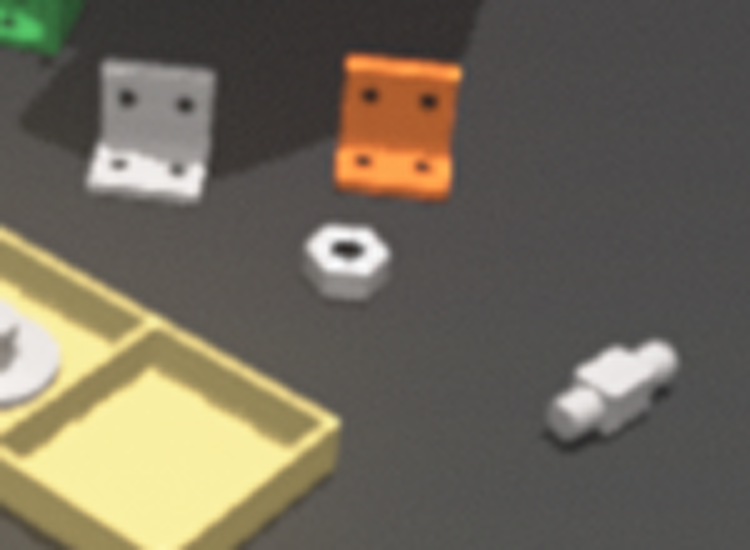

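```bash
python3 - <<'E'
from h import *
t=load("top0");s=load("scene0")
for n,f,box in (("top",t,(205,250,205,250)),("scene",s,(280,320,185,225))):
    W=cloud(f);u0,u1,v0,v1=box;P=W[v0:v1,u0:u1].reshape(-1,3);im=f["image"][v0:v1,u0:u1].reshape(-1,3).astype(int)
    m=(P[:,2]>4)&(abs(P[:,0]-430)<70)&(abs(P[:,1]-55)<70)
    for lo,hi in ((4,14),(14,44),(44,56)):
        Q=P[m&(P[:,2]>lo)&(P[:,2]<hi)]
        if len(Q)<3: continue
        r=cv2.minAreaRect(Q[:,:2].astype(np.float32)); print(n,"br",lo,hi,len(Q),r,np.median(Q[:,2]),np.round(cv2.boxPoints(r)).tolist())
for n,f,box in (("top",t,(105,135,205,248)),("scene",s,(375,412,242,275))):
    W=cloud(f);u0,u1,v0,v1=box;P=W[v0:v1,u0:u1].reshape(-1,3)
    for lo in (6,19):
        Q=P[P[:,2]>lo];r=cv2.minAreaRect(Q[:,:2].astype(np.float32)); print(n,"shaft",lo,len(Q),r,Q[:,2].max())
for f,n,box in((t,"top",(140,280,125,190)),(s,"scene",(195,345,205,300))):
    W=cloud(f);u0,u1,v0,v1=box;P=W[v0:v1,u0:u1].reshape(-1,3)
    Q=P[(P[:,2]>22)&(P[:,2]<29)];
    c=im=None
    r=cv2.minAreaRect(Q[:,:2].astype(np.float32));print(n,"tray",len(Q),r,np.median(Q[:,2]))
    Q=P[(P[:,2]>31)];r=cv2.minAreaRect(Q[:,:2].astype(np.float32));print("knob",r,np.median(Q[:,2]))
# two-view by hand pixels
c=lambda x,y,u,v:((x+.5)/5-.5+u,(y+.5)/5-.5+v)
pt=lambda x,y:c(x,y,100,190); pb=lambda x,y:c(x,y,140,125); ps=lambda x,y:c(x,y,270,180)
for nm,a,b in (("foot front A",pt(668,112),ps(88,190)),("foot front B",pt(576,174),ps(203,198)),
  ("shaft sq top",pt(97,180),ps(620,372)),("nut",pt(393,177),ps(347,247)),("tray corner", pb(48,270-5) if 0 else pb(57,50),None)):
    if b: print(nm,*two(t,a,s,b))
E
```

```text
top br 4 14 329 ((439.67718505859375, 68.72834777832031), (104.24263763427734, 108.03569030761719), 88.64803314208984) 7.92111323960637 [[384.0, 18.0], [492.0, 15.0], [495.0, 120.0], [387.0, 122.0]]
top br 14 44 36 ((419.09039306640625, 49.328819274902344), (1.2048699855804443, 53.82957077026367), 25.534292221069336) 30.65803103619527 [[407.0, 73.0], [430.0, 25.0], [431.0, 25.0], [408.0, 74.0]]
top br 44 56 104 ((423.6882629394531, 51.261932373046875), (9.972404479980469, 55.40803527832031), 26.049448013305664) 49.89980816379676 [[407.0, 74.0], [431.0, 24.0], [440.0, 29.0], [416.0, 78.0]]
scene br 4 14 258 ((446.0951843261719, 62.78972244262695), (48.532440185546875, 56.12919616699219), 24.024150848388672) 8.524591552933884 [[413.0, 79.0], [435.0, 27.0], [480.0, 47.0], [457.0, 98.0]]
scene br 14 44 210 ((427.22882080078125, 53.976707458496094), (12.16524887084961, 54.86484146118164), 26.897668838500977) 29.066786324967495 [[409.0, 76.0], [434.0, 27.0], [445.0, 32.0], [420.0, 81.0]]
scene br 44 56 87 ((423.8214111328125, 51.21135711669922), (15.358196258544922, 54.66071319580078), 31.
[... 742 characters left out ...]
4564208984) 25.972375077353377
knob ((600.4461059570312, 124.98052978515625), (24.917715072631836, 99.65599060058594), 32.296783447265625) 33.907753541507645
scene tray 1044 ((612.4613647460938, 86.18460083007812), (341.51812744140625, 287.5635681152344), 42.548057556152344) 25.4068851026438
knob ((754.510009765625, 113.33367919921875), (257.3880615234375, 163.15182495117188), 39.35847091674805) 88.64062967645526
foot front A [477.60337859  46.4302452    3.96237505] 0.21313817219525208
foot front B [449.79871514  96.03415512   5.47194231] 2.9658405334145614
shaft sq top [467.2114056  328.29893518  22.04083925] 3.7533341513483287
nut [455.83499357 183.47599033  18.31166529] 0.5692259684253079
```

```bash
cat > go.py <<'E'
import sys,numpy as np
from scipy.spatial.transform import Rotation as R
from station import status
def go(x,y,z,yaw):
    s=status.get_state();r=R.from_euler("xyz",s["tcp_rot"])
    T=R.from_euler("xyz",[-np.pi/2,0,yaw])
    print("t",s["time"],"pos",np.round(s["tcp_pos"],1),"rot",np.round(s["tcp_rot"],4),"gap",s["finger_gap"],"F",np.round(s["force"],1))
    print("shift",np.round(r.inv().apply(np.array([x,y,z])-s["tcp_pos"]),1),"rv",np.round((r.inv()*T).as_rotvec(),3),"q",np.round(s["joint_pos"],2))
if __name__=="__main__": go(*map(float,sys.argv[1:]))
E
python3 go.py 423.7 51.3 140 0.454
```

```text
t 0.15 pos [ 198.8 -592.1  238.4] rot [-1.5706e+00  1.5000e-03 -1.2470e+00] gap 85.61657363001379 F [ 0.4  0.3 -0. ]
shift [-538.2   99.3  417.9] rv [-1.000e-03 -1.701e+00 -1.000e-03] q [-1.37  0.22  1.53  0.    1.39 -0.13]
```

Emit:
{"method": "servo_tool", "body": {"steps": [-538, 99, 418, 0, -1.7, 0, 100, -538, 99, 418, 0, -1.7, 0, 100, -538, 99, 418, 0, -1.7, 0, 100, -538, 99, 418, 0, -1.7, 0, 100, -538, 99, 418, 0, -1.7, 0, 100, -538, 99, 418, 0, -1.7, 0, 100, -538, 99, 418, 0, -1.7, 0, 100, -538, 99, 418, 0, -1.7, 0, 100, -538, 99, 418, 0, -1.7, 0, 100, -538, 99, 418, 0, -1.7, 0, 100, -538, 99, 418, 0, -1.7, 0, 100, -538, 99, 418, 0, -1.7, 0, 100], "force": 60}}

```text
time: 1.65
tcp_pos: [423.6, 54.5, 139.4]
tcp_rot: [-1.569, 0.001, 0.46]
force: [-0.2, -1.1, -0.7]
finger_gap: 85.6
```

```bash
python3 go.py 423.7 51.3 140 0.454
```

```text
t 1.65 pos [423.6  54.5 139.4] rot [-1.5692e+00  1.0000e-03  4.6020e-01] gap 85.58561440137585 F [-0.2 -1.1 -0.7]
shift [-1.4 -0.6 -3. ] rv [-0.002  0.006 -0.001] q [-0.06 -0.17  2.12  0.    1.19 -0.52]
```

```bash
python3 - <<'E'
from station import optics
from h import *
f=optics.grab_frame("wrist");np.savez("wrist1.npz",**f)
cv2.imwrite("pics/wrist1.png",cv2.cvtColor(f["image"],cv2.COLOR_RGB2BGR))
p=np.linalg.inv(f["pose"])
for q in ([431,24,50],[407,74,50],[440,29,50],[416,78,50],[449.8,97,8],[477,47,8]):
    c=(p@np.array([*q,1]))[:3];th=np.arctan2(np.hypot(c[0],c[1]),c[2]);k=th*f["fx"]/np.hypot(c[0],c[1])
    print(q,np.round([c[0]*k+f["cx"],c[1]*k+f["cy"]],1))
E
python3 go.py 423.7 51.3 27 0.454
```

```text
[431, 24, 50] [250.3 228.7]
[407, 74, 50] [250.6 162.3]
[440, 29, 50] [262.8 228.2]
[416, 78, 50] [263.4 162.8]
[449.8, 97, 8] [305.2 151.6]
[477, 47, 8] [305.  210.3]
t 1.7 pos [423.5  52.6 139.7] rot [-1.5701e+00  1.5000e-03  4.5820e-01] gap 85.40684960932873 F [ 0.5 -0.   0.1]
shift [ -0.2 112.7  -1.3] rv [-0.001  0.004 -0.001] q [-0.06 -0.17  2.12 -0.    1.19 -0.52]
```

View pics/wrist1.png

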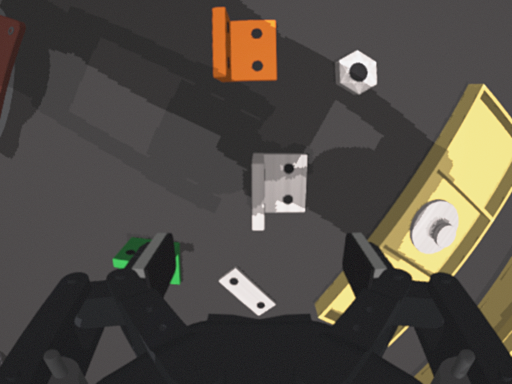

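The wrist view shows the flange top at (251–264, 155–230), which matches the prediction. I'll descend and grip.

Emit:
{"method": "servo_tool", "body": {"steps": [0, 50, -1, 0, 0, 0, 100, 0, 90, -1, 0, 0, 0, 100, 0, 112, -1, 0, 0, 0, 100, 0, 112, -1, 0, 0, 0, 100, 0, 112, -1, 0, 0, 0, 100, 0, 112, -1, 0, 0, 0, 0, 0, 112, -1, 0, 0, 0, 0, 0, 112, -1, 0, 0, 0, 0, 0, 112, -1, 0, 0, 0, 0, 0, 112, -1, 0, 0, 0, 0, 0, 112, -1, 0, 0, 0, 0, 0, 112, -1, 0, 0, 0, 0], "force": 70}}

```text
time: 3.2
tcp_pos: [424.8, 49.7, 28.6]
tcp_rot: [-1.571, -0.001, 0.453]
force: [-0.4, 1.2, 3.5]
finger_gap: 8.9
```

```bash
python3 go.py 423.7 51.3 140 0.454; python3 - <<'E'
import numpy as np
c=np.array([621.2,94.8]);a=np.radians(-5.8);X=np.array([np.cos(a),np.sin(a)]);Y=np.array([-X[1],X[0]])
print(c-100*Y-20*X,c+100*Y, a)
E
```

```text
t 3.2 pos [424.8  49.7  28.6] rot [-1.571e+00 -8.000e-04  4.531e-01] gap 8.92948919963628 F [-0.4  1.2  3.5]
shift [  -0.2 -111.4    1.9] rv [ 0.    -0.001  0.001] q [-0.07  0.03  2.18  0.    0.93 -0.52]
[591.19675611  -2.66694494] [631.30562972 194.28807088] -0.10122909661567112
```

Emit:
{"method": "servo_tool", "body": {"steps": [0, -30, 0, 0, 0, 0, 0, 0, -75, 0, 0, 0, 0, 0, 0, -100, 0, 0, 0, 0, 0, 0, -100, 0, 0, 0, 0, 0]}}

```text
time: 3.7
tcp_pos: [425.4, 49.5, 129.5]
tcp_rot: [-1.572, -0.003, 0.453]
force: [-0.1, -0.5, -2.5]
finger_gap: 8.9
```

```bash
python3 go.py 591.2 -2.7 128.6 -0.101
```

```text
t 3.7 pos [425.4  49.5 129.5] rot [-1.5725 -0.0026  0.453 ] gap 8.911594092880206 F [-0.1 -0.5 -2.5]
shift [ 126.3    1.4 -119.5] rv [0.001 0.554 0.003] q [-0.07 -0.16  2.13 -0.    1.17 -0.52]
```

Emit:
{"method": "servo_tool", "body": {"steps": [31, 0, -30, 0, 0.14, 0, 0, 63, 0, -60, 0, 0.28, 0, 0, 95, 0, -90, 0, 0.42, 0, 0, 126, 0, -119, 0, 0.554, 0, 0, 126, 0, -119, 0, 0.554, 0, 0, 126, 0, -119, 0, 0.554, 0, 0]}}

```text
time: 4.45
tcp_pos: [587.7, -2.0, 125.5]
tcp_rot: [-1.571, 0.005, -0.1]
force: [-0.0, 0.6, -2.6]
finger_gap: 8.7
```

```bash
python3 - <<'E'
from station import optics
from h import *
for n in ("wrist","top","scene"):
    f=optics.grab_frame(n);np.savez(n+"2.npz",**f)
    cv2.imwrite(f"pics/{n}2.png",cv2.cvtColor(f["image"],cv2.COLOR_RGB2BGR))
E
python3 go.py 591.2 -2.7 33.6 -0.101
```

```text
t 4.6 pos [588.4  -1.7 127.4] rot [-1.5707  0.0018 -0.1001] gap 8.6770173924413 F [ 0.4 -0.6 -1.9]
shift [ 3.1 93.8 -0.7] rv [-0.     0.001 -0.002] q [-0.14  0.24  1.72  0.    1.18 -0.04]
```

View pics/wrist2.png

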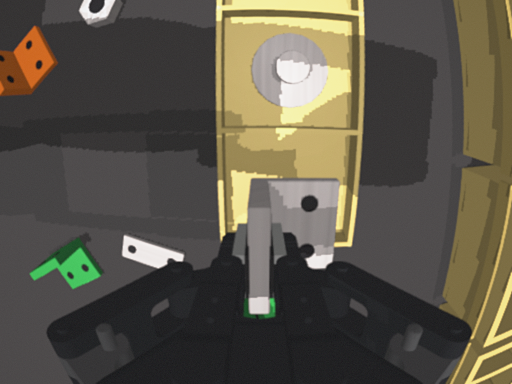

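View pics/scene2.png

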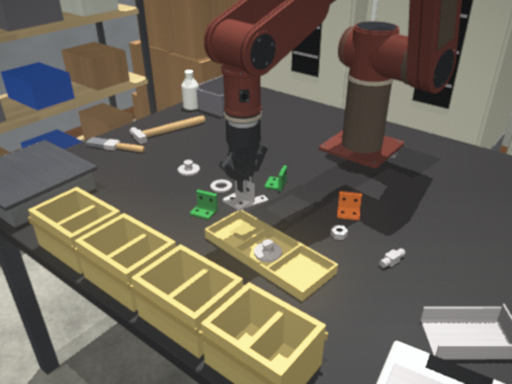

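Emit:
{"method": "servo_tool", "body": {"steps": [3, 40, 0, 0, 0, 0, 0, 3, 75, 0, 0, 0, 0, 0, 3, 84, 0, 0, 0, 0, 0, 3, 89, 0, 0, 0, 0, 0, 3, 92, 0, 0, 0, 0, 0, 3, 92, 0, 0, 0, 0, 0, 3, 92, 0, 0, 0, 0, 0]}}

```text
time: 5.48
tcp_pos: [593.4, -2.6, 37.2]
tcp_rot: [-1.571, -0.002, -0.101]
force: [-0.3, -0.5, -1.9]
finger_gap: 8.7
```

```bash
python3 go.py 591.2 -2.7 33 -0.101
```

```text
t 5.475 pos [593.4  -2.6  37.2] rot [-1.5708 -0.0016 -0.101 ] gap 8.73638369728845 F [-0.3 -0.5 -1.9]
shift [-2.2  4.2 -0.3] rv [0.    0.    0.002] q [-0.14  0.37  1.75  0.    1.02 -0.04]
```

Emit:
{"method": "servo_tool", "body": {"steps": [0, 2, 0, 0, 0, 0, 0, 0, 4, 0, 0, 0, 0, 0, 0, 4, 0, 0, 0, 0, 0]}}

```text
time: 5.85
tcp_pos: [593.0, -2.6, 32.7]
tcp_rot: [-1.571, -0.0, -0.101]
force: [-1.1, -0.2, 0.8]
finger_gap: 8.8
```

Emit:
{"method": "servo_tool", "body": {"steps": [0, 0, 0, 0, 0, 0, 20, 0, 0, 0, 0, 0, 0, 40, 0, 0, 0, 0, 0, 0, 40, 0, 0, 0, 0, 0, 0, 40, 0, -20, 0, 0, 0, 0, 40, 0, -60, 0, 0, 0, 0, 40, 0, -110, 0, 0, 0, 0, 40, 0, -110, 0, 0, 0, 0, 100]}}

```text
time: 6.85
tcp_pos: [596.9, -3.1, 149.6]
tcp_rot: [-1.571, -0.012, -0.101]
force: [0.0, 0.9, 0.0]
finger_gap: 51.0
```

```bash
python3 - <<'E'
from station import optics
from h import *
for n in ("wrist",):
    f=optics.grab_frame(n);np.savez(n+"3.npz",**f)
    cv2.imwrite(f"pics/{n}3.png",cv2.cvtColor(f["image"],cv2.COLOR_RGB2BGR))
E
python3 go.py 468 328.7 142 1.347
```

```text
t 6.9 pos [595.   -2.8 146.6] rot [-1.5711 -0.007  -0.1009] gap 58.114221237083605 F [-0.2 -0.8 -0.3]
shift [-159.8    3.4  317. ] rv [ 0.005 -1.448  0.006] q [-0.14  0.23  1.7  -0.    1.21 -0.04]
```

View pics/wrist3.png

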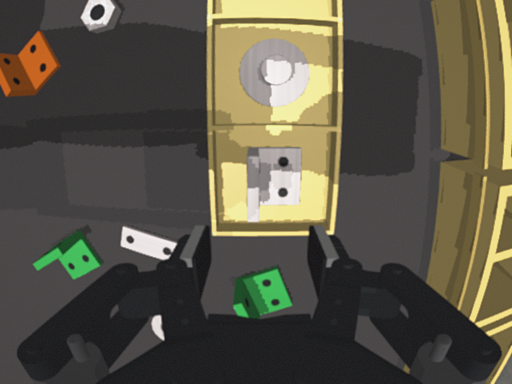

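Bracket stands upright in the −y compartment, at about (275,180) in the image. Next is the shaft.

Emit:
{"method": "servo_tool", "body": {"steps": [-20, 0, 40, 0, -0.18, 0, 100, -40, 0, 80, 0, -0.36, 0, 100, -60, 0, 120, 0, -0.54, 0, 100, -80, 0, 160, 0, -0.72, 0, 100, -100, 0, 200, 0, -0.9, 0, 100, -120, 0, 240, 0, -1.08, 0, 100, -140, 0, 280, 0, -1.26, 0, 100, -160, 0, 317, 0, -1.447, 0, 100, -160, 0, 317, 0, -1.447, 0, 100, -160, 0, 317, 0, -1.447, 0, 100, -160, 0, 317, 0, -1.447, 0, 100]}}

```text
time: 8.28
tcp_pos: [465.8, 327.9, 142.0]
tcp_rot: [-1.57, 0.001, 1.344]
force: [0.1, 0.2, 0.9]
finger_gap: 85.5
```

```bash
python3 - <<'E'
from station import optics
from h import *
f=optics.grab_frame("wrist");np.savez("wrist4.npz",**f)
cv2.imwrite("pics/wrist4.png",cv2.cvtColor(f["image"],cv2.COLOR_RGB2BGR))
p=np.linalg.inv(f["pose"])
a=np.radians(-12.8);X=np.array([np.cos(a),np.sin(a),0]);Y=np.array([-X[1],X[0],0])
for q in [np.array([468,328.7,22])+i*15*X+j*11*Y for i in(-1,1) for j in (-1,1)]+[np.array([468,328.7,22-13*0])+i*35*X+np.array([0,0,-2]) for i in (-1,1)]:
    c=(p@np.array([*q,1]))[:3];th=np.arctan2(np.hypot(c[0],c[1]),c[2]);k=th*f["fx"]/np.hypot(c[0],c[1])
    print(np.round([c[0]*k+f["cx"],c[1]*k+f["cy"]],1))
E
python3 go.py 468 328.7 12 1.347
```

```text
[247.8 168.3]
[272.9 168.3]
[248.2 200.8]
[272.6 200.7]
[260.3 145.3]
[260.4 220.3]
t 8.325 pos [465.9 327.9 142.1] rot [-1.5706e+00  4.0000e-04  1.3437e+00] gap 85.31208629603346 F [-0.8  0.8  0.3]
shift [  1.3 130.1  -1.9] rv [-0.    -0.003 -0.   ] q [ 0.47  0.18  1.76 -0.    1.2  -0.87]
```

View pics/wrist4.png

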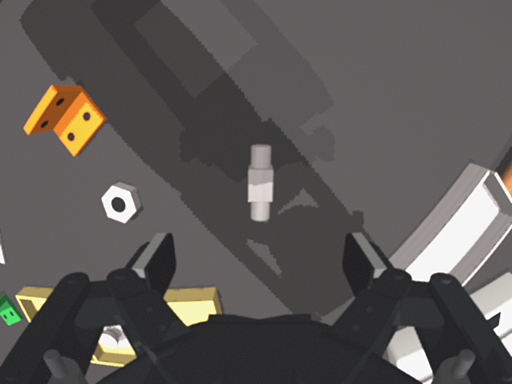

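The square middle sits at (248–273, 168–201), as predicted. Descending and gripping.

Emit:
{"method": "servo_tool", "body": {"steps": [1, 50, -2, 0, 0, 0, 100, 1, 95, -2, 0, 0, 0, 100, 1, 120, -2, 0, 0, 0, 100, 1, 128, -2, 0, 0, 0, 100, 1, 128, -2, 0, 0, 0, 100, 1, 128, -2, 0, 0, 0, 60, 1, 128, -2, 0, 0, 0, 0, 1, 128, -2, 0, 0, 0, 0, 1, 128, -2, 0, 0, 0, 0, 1, 128, -2, 0, 0, 0, 0, 1, 128, -2, 0, 0, 0, 0]}}

```text
time: 9.7
tcp_pos: [468.3, 329.9, 15.2]
tcp_rot: [-1.572, -0.001, 1.346]
force: [-0.0, -0.9, 5.9]
finger_gap: 19.7
```

```bash
python3 go.py 631.3 194.3 115 1.47
```

```text
t 9.7 pos [468.3 329.9  15.2] rot [-1.5718e+00 -9.0000e-04  1.3461e+00] gap 19.71611032573626 F [-0.  -0.9  5.9]
shift [ -95.8  -99.7 -189.2] rv [ 0.001 -0.124  0.001] q [ 0.48  0.36  1.81  0.    0.96 -0.87]
```

Emit:
{"method": "servo_tool", "body": {"steps": [0, -30, 0, 0, 0, 0, 0, 0, -70, 0, 0, 0, 0, 0, 0, -100, 0, 0, 0, 0, 0, -32, -100, -63, 0, -0.04, 0, 0, -64, -100, -126, 0, -0.08, 0, 0, -96, -100, -189, 0, -0.124, 0, 0, -96, -100, -189, 0, -0.124, 0, 0, -96, -100, -189, 0, -0.124, 0, 0]}}

```text
time: 10.7
tcp_pos: [631.3, 191.9, 113.2]
tcp_rot: [-1.57, 0.0, 1.467]
force: [-0.0, -0.4, -2.7]
finger_gap: 20.2
```

```bash
python3 - <<'E'
from station import optics
from h import *
for n in ("wrist","scene"):
    f=optics.grab_frame(n);np.savez(n+"5.npz",**f)
    cv2.imwrite(f"pics/{n}5.png",cv2.cvtColor(f["image"],cv2.COLOR_RGB2BGR))
E
python3 go.py 631.3 194.3 20 1.47
```

```text
t 10.8 pos [629.5 193.9 113.2] rot [-1.5685e+00  2.0000e-04  1.4695e+00] gap 20.11305364010528 F [-0.8  0.8 -2.5]
shift [ 0.6 93.2 -1.9] rv [-0.002 -0.    -0.   ] q [ 0.18  0.41  1.54  0.    1.2  -1.29]
```

View pics/wrist5.png

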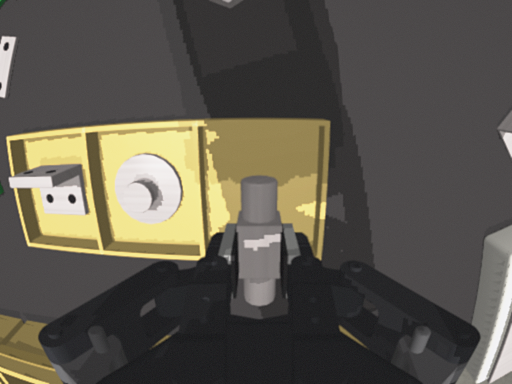

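View pics/scene5.png

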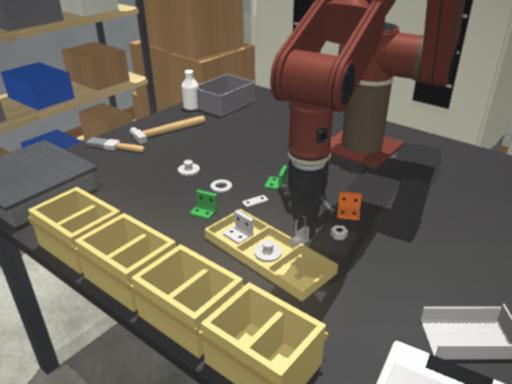

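Shaft is held level over the empty compartment. Lowering it.

Emit:
{"method": "servo_tool", "body": {"steps": [0, 40, -1, 0, 0, 0, 0, 0, 70, -1, 0, 0, 0, 0, 0, 85, -1, 0, 0, 0, 0, 0, 89, -1, 0, 0, 0, 0, 0, 89, -1, 0, 0, 0, 0, 0, 89, -1, 0, 0, 0, 0]}}

```text
time: 11.55
tcp_pos: [632.7, 194.0, 27.0]
tcp_rot: [-1.573, -0.001, 1.47]
force: [-0.4, -0.5, -1.4]
finger_gap: 20.5
```

Emit:
{"method": "servo_tool", "body": {"steps": [0, 3, 0, 0, 0, 0, 0, 0, 6, 0, 0, 0, 0, 0, 0, 7, 0, 0, 0, 0, 0, 0, 7, 0, 0, 0, 0, 0]}}

```text
time: 12.05
tcp_pos: [631.9, 193.7, 19.2]
tcp_rot: [-1.571, -0.0, 1.47]
force: [-2.3, -0.3, 5.1]
finger_gap: 20.0
```

Emit:
{"method": "servo_tool", "body": {"steps": [0, 0, 0, 0, 0, 0, 30, 0, 0, 0, 0, 0, 0, 45, 0, 0, 0, 0, 0, 0, 45, 0, 0, 0, 0, 0, 0, 45, 0, -20, 0, 0, 0, 0, 45, 0, -60, 0, 0, 0, 0, 45, 0, -120, 0, 0, 0, 0, 45, 0, -180, 0, 0, 0, 0, 45, 60, -240, 200, 0, 0, 0, 45, 60, -240, 200, 0, 0, 0, 45, 60, -240, 200, 0, 0, 0, 45, 60, -240, 200, 0, 0, 0, 45]}}

```text
time: 13.55
tcp_pos: [436.6, 274.7, 261.3]
tcp_rot: [-1.574, -0.002, 1.472]
force: [0.4, 0.1, 0.6]
finger_gap: 38.4
```

```bash
python3 - <<'E'
from station import optics,status
from h import *
c=np.array([621.2,94.8]);a=np.radians(-5.8);X=np.array([np.cos(a),np.sin(a)]);Y=np.array([-X[1],X[0]])
for n in ("wrist","scene","top"):
    f=optics.grab_frame(n);np.savez(n+"6.npz",**f)
    cv2.imwrite(f"pics/{n}6.png",cv2.cvtColor(f["image"],cv2.COLOR_RGB2BGR))
    if n!="wrist":
        P=cloud(f).reshape(-1,3);d=P[:,:2]-c;x=d@X;y=d@Y
        for nm,m in (("br top",(abs(x)<52)&(abs(y+100)<46)&(P[:,2]>40)&(P[:,2]<65)),("shaft",(abs(x)<50)&(abs(y-100)<42)&(P[:,2]>12)&(P[:,2]<40))):
            Q=np.stack([x[m],y[m]],1).astype(np.float32)
            if len(Q)>5: print(n,nm,len(Q),cv2.minAreaRect(Q),np.percentile(P[m,2],[50,95]))
        W=cloud(f)
f=load("top6");W=cloud(f);P=W[190:220,365:400].reshape(-1,3);W0=cloud(load("top0"))[190:220,365:400].reshape(-1,3)
for p in(P,W0):print("cover",np.nanmean(p[p[:,2]>4],0))
s=status.get_state();print(s["time"],s["tcp_pos"],s["finger_gap"])
cv2.imwrite("pics/top6c.png",cv2.cvtColor(cv2.resize(f["image"][120:270,110:270],None,fx=4,fy=4,interpolation=cv2.INTER_CUBIC),cv2.COLOR_RGB2BGR))
E
```

```text
scene br top 145 ((-18.600337982177734, -97.56997680664062), (57.92765426635742, 12.766838073730469), 86.98214721679688) [51.34224254 55.46963192]
scene shaft 280 ((0.5382766723632812, 100.14730072021484), (23.670969009399414, 72.55563354492188), 88.64225769042969) [23.28340349 27.67145903]
top br top 123 ((-19.063444137573242, -98.30765533447266), (11.746872901916504, 51.9681396484375), 0.25475457310676575) [53.16045819 55.66027053]
top shaft 221 ((0.5106163024902344, 99.80242156982422), (22.67013168334961, 70.43370056152344), 86.95626068115234) [23.86033594 28.05346277]
cover [ 457.18191697 -325.96742198   12.64733001]
cover [ 457.54255839 -326.28824565   12.78168896]
13.7 [438.23214422 274.4052132  260.77384056] 38.54304817416322
```

View pics/top6.png

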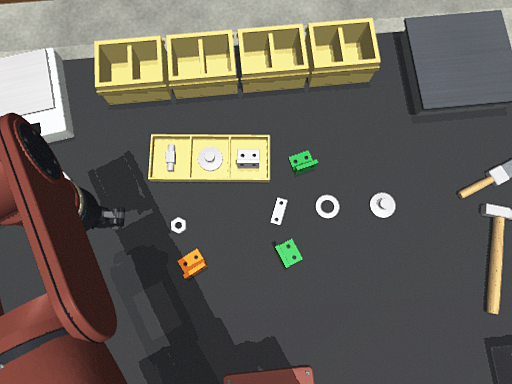

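View pics/scene6.png

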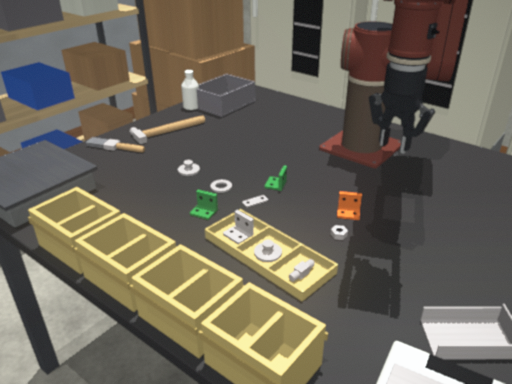

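View pics/wrist6.png

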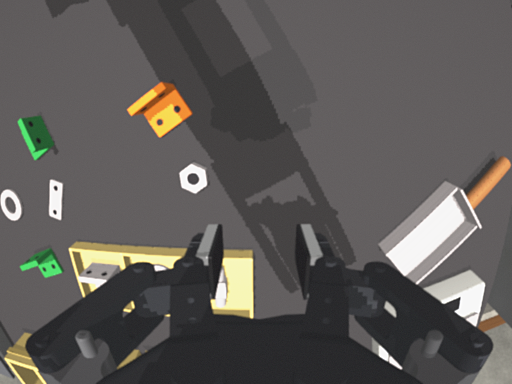

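The top view shows the shaft at (171,157), the tray's cover at (210,159) and the bracket at (248,158), each in its own compartment. The spare is unmoved at (383,205), and the robot is clear of everything.

```bash
python3 -c "
from station import bot; print(bot.sign_off())"
```

```text
the job is handed in; nothing more can be done
None
```

The kit tray is complete and I handed the job in at about 13.7 s; no verdict was reported. The steel bracket stands on its foot in the −y compartment, the shaft lies flat in the +y compartment, and the tray's own cover is still in the middle.

My last checks, measured from the top and scene cameras, in the tray's frame:

| Part | Position (x, y) | Height |
|---|---|---|
| Bracket flange | about (−19, −98) mm | flange top about 53 mm over the bench, expected 54 |
| Shaft | about (0.5, 100) mm | top about 24–26 mm over the bench, so resting on the tray floor |

- **Bracket upright:** I judged this from the images and the height of the flange top; I did not measure its angle separately.
- **Spare cover:** it moved less than 1 mm by the camera. The green and orange look-alikes were left alone.
- **Robot:** the gripper was open and holding nothing, about 260 mm above the bench, with wrist force readings near zero.
- **Disagreement:** the gripper read 1–2 mm less than the true part widths while holding (8.9 for 10 mm, 19.7 for 22 mm). The grasps held anyway, and no other check failed.

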